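# Rehang a loaded collet carrier in the notches of another stand

## Task

Take the hanging collet carrier off its stand and hang it on the other, empty stand, without setting it down on the way and keeping it level so that the two collets stay in it. Its crossbar must end fully down in the pair of notches in the empty stand's arms: lay the bar gently on the arms while you hold it, feel along them until it drops into the notches, and let go only when it sits on their floor. Press on the arms only lightly, with less than 25 N including its weight, and leave the other things on the table where they are.

Things in the scene. Friction and masses are not known exactly. Their poses are not given: they have to be found in the camera images.
- carrier: Collet carrier hanging on first_stand: open aluminium tray 100 (x) x 84 (y) x 28 high, with a divider, and two flat straps (18 wide, at y = -42, +42) up to a round crossbar with a black grip block on its middle. Origin: centre of the tray's underside; z up. Loaded weight 4 to 7 N. Hung, the underside is 35 above the table and the carrier can swing on its bar.
- carrier_bar (a point): Middle of the carrier's steel crossbar, on its axis, 110 above the tray's underside. Bar 10 diameter, 160 long, along the carrier's y; its two ends, outside the straps, rest on a stand's arms. Axes as the carrier.
- carrier_grip (a point): Point in the black grip block, on its middle line, 145 above the tray's underside. The block is 12 along x, 34 along y; its top is 19 above this point and the top of the bar 30 below it. Axes as the carrier.
- first_stand: The stand that carries the carrier at the start, fixed to the table; origin and make as second_stand. Its notches are 150 before its origin (x = -150). Lifting the carrier by 12 frees the bar from them.
- second_stand: The empty stand, fixed. Origin: on the table at its post; z up. A crosspiece with clamps (x -13 to +21, y within 97, top 144 high) holds two steel arms, 10 thick, at y = -60 and +60, that point along -x. Their rigid top edges are 150 above the table; the lower edge 126. The tray hangs between and below the arms, 110 clear between them. The base plate (x -40 to +70) is 14 high.
- notch_search (a point): Point fixed to second_stand, midway between its arms at the height of their top edges, 103 before the origin (x = -103). A bar laid across the arms here always lies on plain, level arm, its axis 5 above the point. The notches lie from here towards -x: slide that way to find them. Axes as the stand.
- notch_range (a point): Point fixed to second_stand, midway between the arms, at top-edge height, x = -150. Each arm has one notch, 24 long at the top, 8 at its floor, flanks sloping, 10 deep: the seated bar's axis is 5 below this point. The arms are clamped in or out, NOT reported: notch centres (both alike) lie up to 25 before or behind this point. The arms end 48 beyond the notches in tips turned up 12.
- collet_0: Loose steel collet, 30 diameter, 32 high, standing in one half of the tray; origin under its centre.
- collet_1: Loose steel collet, 25 diameter, 40 high, standing in the other half of the tray; origin under its centre.
- small_green_box: Bystander: small green lidded box, 71x103x34, loose on the table before the robot; origin under its centre.
- spray_can: Bystander: spray can, 54 diameter, 193 high, loose at the right; origin under its centre.
- collet_2: Bystander: loose collet, 22 diameter, 26 high, on the table between the stands; origin under its centre.
- collet_3: Bystander: loose collet, 28 diameter, 22 high, on the table between the stands; origin under its centre.

How it is judged:
On the way, in this order (a step that is already met when the one before it is completed fails the run):
1. the carrier is held in the gripper, clear of the first stand (distance of carrier from where it was at the start of the episode above 0.012 m and contact force between carrier and first_stand below 0.1 N and contact force between carrier and the fingers above 1 N), for 0.2 s.
2. its crossbar bears on the second stand's arms while it is still held (contact force between carrier and second_stand above 0.5 N and contact force between carrier and the fingers above 1 N), for 0.2 s.
At the end, for the whole second after the job is handed in: Bar down in both notches of second_stand (axis 141 to 148.5 mm above the table, 118 to 182 mm before the stand's origin, within 15 mm of its middle), square and level within 0.12 rad, at rest (under 20 mm/s), borne by the stand (over 1 N), let go; both collets within 70 mm of the carrier's origin (z of carrier_bar in the frame of second_stand between 0.141 and 0.1485 m and x of carrier_bar in the frame of second_stand between -0.182 and -0.118 m and y of carrier_bar in the frame of second_stand between -0.015 and 0.015 m and angle between the y axis of carrier and the y axis of second_stand, either way round below 0.12 rad and angle between carrier's own z axis and vertical below 0.12 rad and linear speed of carrier below 0.02 m/s and contact force between carrier and second_stand above 1 N and contact force between carrier and the fingers below 0.1 N and distance between each of collet_0, collet_1 and carrier below 0.07 m); the robot touches nothing.
It fails at once if the carrier presses on the second stand with more than 25 N (contact force between carrier and second_stand above 25 N).
It fails at once if the carrier is tilted more than 0.25 rad (angle between carrier's own z axis and vertical above 0.25 rad).
It fails at once if the carrier is lowered towards the table (underside under 20 mm) (height (world z) of carrier below 0.02 m).
It fails at once if the carrier is let go on the way, away from both stands (contact force between carrier and the fingers below 0.05 N and contact force between carrier and second_stand below 0.05 N and contact force between carrier and first_stand below 0.05 N and distance of carrier from where it was at the start of the episode above 0.03 m and horizontal distance between carrier and second_stand above 0.2 m).
It fails at once if a bystander is moved more than 20 mm (distance of any of small_green_box, spray_can, collet_2, collet_3 from where it was at the start of the episode above 0.02 m).
It also fails if it takes over 72 s, if anything falls off the work surface, if the arm or the gripper's body presses on something with over 40 N, if the wrist force passes 120 N, or if a joint passes its speed limit or range.

## Robot

A 7-joint arm with a two-finger parallel gripper is mounted at the origin on a cart in front of the work surface, level with it; the furniture and walls round the work are solid. World frame = base frame: x ahead of the robot, y to its left, z up, the work surface at z = 0. Lengths are in m, angles in rad, forces in N, time in s.
With the tool pointing down it reaches from about 0.4 to 0.875 m from the base axis. Payload 19.3 kg.
Tool frame: the origin (TCP) lies midway between the tips of the shut fingers; the grasp point (between the pads) lies 19 mm behind it (bot.pinch_z is the distance from the TCP to the grasp point, in m); z points along the fingers, y is the direction in which the jaws open and shut (so a half turn about z gives the same grasp; the last joint's range is limited). The gripper opens to 85 mm and grips with 20 to 120 N. Pads are 22 mm wide; open, the fingers measure 114 mm over their backs; the gripper's body (76 mm by 85 mm) begins 54 mm behind the grasp point. The pads swing forward as they close: fully open they stand 13 mm farther back than shut.
Start: joints at [1.223, 0.521, -0.036, 1.599, 0.021, 1.021, -0.113], TCP at [0.171, -0.601, 0.231] pointing down, gripper open.
Joint ranges: [-2.91, 2.91], [-0.3, 2.13], [-1.5, 1.42], [0.17, 2.43], [-1.26, 4.41], [0.16, 1.93], [-2.52, 2.52]. Speed limits (rad/s): [1.89, 1.89, 2.39, 2.39, 3.01, 3.01, 3.01].

## Interface

Orientations are given as [roll, pitch, yaw] about the fixed x, y, z axes, in that order (R = Rz(yaw) Ry(pitch) Rx(roll)).
In Python, from workcell import bot gives the robot as it stands. The module is installed in compiled form; this text tells all that it offers.
- The arm moves only by the tool move_arm, never from a script. Its argument "moves" is text: rows parted by semicolons, each of 4 numbers parted by spaces: the shift along the tool's x, y, z in mm, then the turn about the tool's z in rad. In form: dx dy dz yaw; .... A call has exactly 10 rows; each row is the pose to reach, as a shift and turn from the pose commanded when the call began, along the tool's axes at that moment; what a row does not reach only later rows make up. A row lasts 1/12 s, in which the tool goes at most 41.7 mm and 7.16 degrees, less where a joint would pass 70% of its speed; a pose out of reach is approached as far as the arm can. A call with a gripper value outside its range is refused whole. "grip" is the opening, from 0 (shut) to 1 (fully open), set as the call begins (left out, the last holds). The fingers move at their own pace and stop on an object; "grip_force" is the grip in N (left out, the last holds). Time passes only in rows, so rows that repeat a pose let the fingers close, or fill a call up. It gives the time, the measured TCP pose, the force and the opening at its end, in the units of the state.
- bot.observe(): the state, without advancing time (a new reading comes with each control period).
- bot.grab_frame(name): name is "scene" or "top" or "wrist"; returns a dict with "frame" (480x640x3 uint8, red, green, blue), "z_map" (480x640 float32, m along the optical axis (not along the pixel's ray), 0 where there is no reading), "K" (3x3 intrinsics, pixels), "eye" and "attitude" of the camera in the world. Camera axes: x right, y up, looking along -z (the intrinsics and any distortion apply to the point x, -y, -z); pixel columns grow to the right and rows downward; lengths in m; the calibration is good to about 2 mm. The wrist camera is an equidistant fisheye: a pixel r from the principal point sees the ray r / f radians off the axis. A picture is of the moment at which its call begins.
- bot.job_done(): hands the job in, once; it reports no verdict.
Trained networks look in a picture, given as the dict that the camera call returned (one of the last four; its "shot" number tells which), for a name from the list of things; names that differ only in an ending like _2 or _b are one class to them, and where a whole thing is asked for, a point or a joint stands for the part that bears it (a point fixed in the world has none). Each returns a list of dicts, best first, with "conf" (0 to 1); they miss things now and then, are a little off and sometimes report something else, mostly with a low value. They report only what shows in the picture. A call takes as long as a camera call.
- bot.search_frame(picture, label): "at" ([column, row] in pixels, amid what is visible of it).
- bot.pinpoint(picture, label): "at" ([column, row] in pixels: a listed point, or the origin of a listed thing).
The state is a dict: "clock": time; "qpos": joint angles; "qd": joint speeds; "joint_efforts": joint torques, N m; "position": TCP position; "tool_rot": TCP orientation; "force": force on the tool from outside, world axes, zero at the start; "moment": the same for the moment, N m; "grip_width": finger opening in m.
Only numpy, scipy, OpenCV 4.12 (cv2) and the standard library are available. Lean on these libraries where they do the work, as an engineer would, in place of code of your own. Each camera call takes 0.05 s, during which the arm holds its last target. There are 200 camera calls.

## Working session

There is one attempt and no reset: what is moved stays moved. The work goes in short steps, Python scripts to look and compute and a tool call to move; the robot and the scene stay as the last step left them, time stands still between calls to the robot, and variables do not carry over. Pictures are saved under pics/ and viewed, about 8 in all and at most 12, crops included, and the job is handed in when it is done.

Besides the shell and the picture viewer there is one more tool, called as name(argument=value, ...), one argument or row to a line, values as JSON. move_arm: Moves the arm, as the interface text tells. Its arguments: {"type":"object","properties":{"moves":{"type":"string"},"grip":{"type":"number"},"grip_force":{"type":"number"}},"required":["moves"]}

```bash
mkdir -p pics; cat > h.py <<'E'
import numpy as np, cv2
from scipy.spatial.transform import Rotation as R
from workcell import bot
np.set_printoptions(precision=4,suppress=True)
def att(p):
    a=np.array(p["attitude"],float)
    return a if a.shape==(3,3) else R.from_euler('xyz',a).as_matrix() if a.size==3 else None
def ray(p,uv):
    K=p["K"];x=(uv[0]-K[0,2])/K[0,0];y=(uv[1]-K[1,2])/K[1,1]
    return att(p)@np.array([x,-y,-1.])
def at_z(p,uv,z):
    d=ray(p,uv);e=np.array(p["eye"]);return e+d*(z-e[2])/d[2]
def at_depth(p,uv):
    c,r=int(round(uv[0])),int(round(uv[1]))
    return np.array(p["eye"])+ray(p,uv)*p["z_map"][r,c]
def save(p,n): cv2.imwrite(f"pics/{n}.png",cv2.cvtColor(p["frame"],cv2.COLOR_RGB2BGR))
E
python3 - <<'E'
from h import *
s=bot.observe();print(s)
for n in("scene","top"):
    p=bot.grab_frame(n);save(p,n+"0");print(n,p["K"],p["eye"],p["attitude"])
    for l in["carrier","carrier_bar","carrier_grip","first_stand","second_stand","notch_search","notch_range","small_green_box","spray_can","collet_2"]:
        for d in bot.pinpoint(p,l)[:2]:
            print(l,np.array(d["at"]),round(d["conf"],2),at_depth(p,d["at"]))
E
```

```text
{'clock': 0.0, 'qpos': array([ 1.2228,  0.522 , -0.0363,  1.6   ,  0.0212,  1.0211, -0.1128]), 'qd': array([-0.002 ,  0.0001,  0.0007,  0.0004, -0.0001,  0.0002,  0.0006]), 'joint_efforts': array([  0.0016, -92.7113,   1.9811, -36.9936,   0.0179,   0.0082,
        -0.0001]), 'position': array([ 0.1713, -0.6007,  0.2307]), 'tool_rot': array([-3.1405,  0.0001,  0.2778]), 'force': array([-0.9289, -0.5996, -0.4761]), 'moment': array([ 0.0029,  0.0085, -0.034 ]), 'grip_width': 0.08513794828257783}
scene [[480.2469   0.     320.0342]
 [  0.     480.2469 245.7793]
 [  0.       0.       1.    ]] [0.8664 0.3164 0.9217] [ 0.5572 -0.0143  2.5656]
carrier [312.6 220.7] 0.74 [ 0.5729 -0.1421  0.1417]
carrier [317.9 179.3] 0.45 [ 0.532  -0.1872  0.1964]
carrier_bar [313.8 191.4] 0.77 [ 0.5321 -0.2015  0.1435]
carrier_grip [317.1 178.3] 0.72 [ 0.5316 -0.1906  0.1958]
carrier_grip [362.3 297.7] 0.45 [0.541  0.0022 0.0096]
first_stand [257.3 257.6] 0.62 [ 0.6798 -0.1993  0.0137]
second_stand [342.3 403.9] 0.75 [0.7111 0.1702 0.0724]
notch_search [310.2 211.8] 0.71 [ 0.5311 -0.2174  0.0531]
small_gree
[... 163 characters left out ...]
[310.7 212.1] 0.58 [ 0.5319 -0.2141  0.0565]
top [[621.392    0.     327.1386]
 [  0.     621.392  241.6236]
 [  0.       0.       1.    ]] [ 0.3938 -0.0859  1.4402] [ 0.1448  0.0115 -1.5926]
carrier_bar [388.8 263.5] 0.96 [ 0.528  -0.1985  0.1981]
carrier_grip [390.1 263.3] 0.64 [ 0.5287 -0.2014  0.1943]
first_stand [386.5 205.9] 0.73 [ 0.6718 -0.2096  0.0704]
second_stand [228.5 206.9] 0.63 [0.6904 0.1556 0.0112]
notch_search [391.3 273.6] 0.43 [ 0.5193 -0.2148  0.0697]
small_green_box [301.1 315.7] 0.67 [ 0.4323 -0.012   0.0318]
spray_can [472.7 259.6] 0.93 [ 0.542  -0.3873  0.1079]
collet_2 [369.2 273.6] 0.55 [ 0.5233 -0.1679  0.038 ]
collet_2 [301.7 269.1] 0.47 [ 0.539  -0.0144  0.0194]
```

View pics/top0.png

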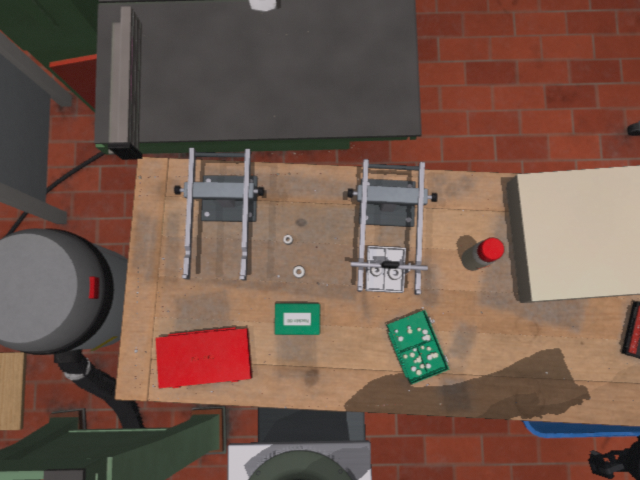

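View pics/scene0.png

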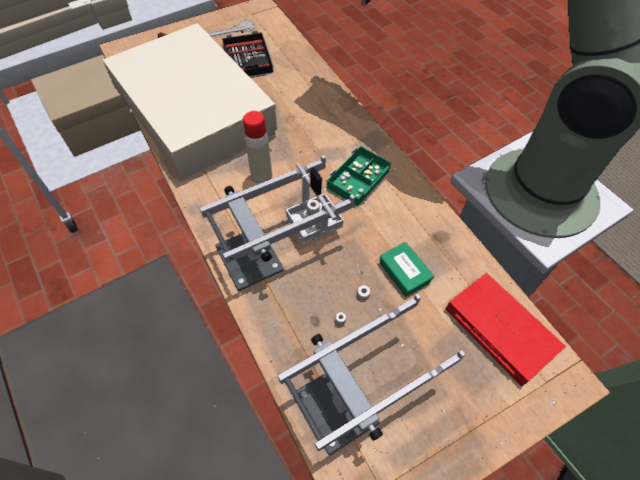

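The top view shows the carrier hung on the right stand, with its grip at about (390,264). The empty stand is on the left: arms at columns ~187 and ~245, crosspiece at row ~190. The spray can is at (490,250) and the small collets at (288,239) and (299,271). The scene view agrees. Next I'll measure the arms, bar and grip from the depth map.

```bash
python3 - <<'E'
from h import *
p=bot.grab_frame("top");K=p["K"];z=p["z_map"]
v,u=np.mgrid[:480,:640]
c=np.stack([(u-K[0,2])/K[0,0]*z,-(v-K[1,2])/K[1,1]*z,-z],-1)
W=c@att(p).T+np.array(p["eye"]);np.save("W.npy",W)
def st(name,m):
    P=W[m];print(name,len(P),P.mean(0),P.min(0),P.max(0))
    return P
Z=W[...,2]
for nm,(c0,c1) in {"A":(180,197),"B":(238,255),"C":(355,372),"D":(413,430)}.items():
    m=(Z>.138)&(Z<.158)&(u>=c0)&(u<c1)&(v>198)&(v<300)&(v>140)
    P=W[m];x=P[:,0];k=np.polyfit(x,P[:,1],1)
    print(nm,len(P),"slope",k[0],"y@.55",np.polyval(k,.55),"x",x.min(),x.max(),"z",np.median(P[:,2]))
    # profile of z along x
    b=np.arange(.44,.68,.006)
    print([ (round(q,3),round(float(np.median(P[(x>=q)&(x<q+.006),2]))*1000)) for q in b if ((x>=q)&(x<q+.006)).sum()>2])
# crosspieces
for nm,(c0,c1) in {"S2":(193,240),"S1":(370,415)}.items():
    P=st(nm,(Z>.13)&(Z<.16)&(u>=c0)&(u<c1)&(v>170)&(v<215)); print(np.percentile(P[:,0],[2,98]))
    k=np.polyfit(P[:,1],P[:,0],1);print(k)
    P=st(nm+"base",(Z>.008)&(Z<.02)&(u>=c0-5)&(u<c1+20)&(v>165)&(v<235))
P=st("grip",(Z>.175)&(u>370)&(u<405)&(v>250)&(v<280)); print(cv2.minAreaRect((P[:,:2]*1000).astype(np.float32)))
P=st("bar",(Z>.135)&(Z<.165)&(u>345)&(u<432)&(v>257)&(v<275)); print(np.polyfit(P[:,1],P[:,0],1))
E
```

```text
A 441 slope -0.03650712556903908 y@.55 0.2197790299359398 x 0.5119294073714852 0.6825870658517212 z 0.14890232962515104
[(np.float64(0.506), 156), (np.float64(0.512), 145), (np.float64(0.518), 148), (np.float64(0.524), 150), (np.float64(0.53), 151), (np.float64(0.536), 149), (np.float64(0.542), 149), (np.float64(0.548), 149), (np.float64(0.554), 147), (np.float64(0.56), 142), (np.float64(0.566), 140), (np.float64(0.572), 143), (np.float64(0.578), 147), (np.float64(0.584), 149), (np.float64(0.59), 149), (np.float64(0.596), 149), (np.float64(0.602), 148), (np.float64(0.608), 151), (np.float64(0.614), 148), (np.float64(0.62), 147), (np.float64(0.626), 149), (np.float64(0.632), 150), (np.float64(0.638), 151), (np.float64(0.644), 151), (np.float64(0.65), 150), (np.float64(0.656), 150), (np.float64(0.662), 149), (np.float64(0.668), 150), (np.float64(0.674), 150), (np.float64(0.68), 149)]
B 430 slope -0.04037602578770998 y@.55 0.10044457517501186 x 0.5072150611041495 0.6789692308336428 z 0.14883907897410975
[(np.float64(0.506), 150), (np.float64(0.512), 151), (np.float64(0.518), 149), (np.f
[... 2650 characters left out ...]
(0.668), 143)]
S2 823 [0.7014 0.1621 0.1425] [0.6533 0.11   0.13  ] [0.747  0.2119 0.1515]
[0.6839 0.7291]
[0.0523 0.6929]
S2base 971 [0.7029 0.1579 0.0114] [0.6256 0.0882 0.008 ] [0.7885 0.2371 0.0195]
S1 748 [ 0.6814 -0.2157  0.1432] [ 0.6616 -0.2631  0.1305] [ 0.701  -0.1683  0.1515]
[0.6641 0.6999]
[0.0719 0.6969]
S1base 930 [ 0.6815 -0.2257  0.0115] [ 0.6174 -0.3245  0.008 ] [ 0.7501 -0.1654  0.0197]
grip 117 [ 0.5229 -0.1985  0.2382] [ 0.3938 -0.219   0.1766] [ 0.5342 -0.0859  1.4402]
((471.1795654296875, -144.0982208251953), (28.762332916259766, 191.42588806152344), 44.52778244018555)
bar 436 [ 0.5287 -0.2042  0.1483] [ 0.5096 -0.2825  0.1354] [ 0.5462 -0.1239  0.1608]
[0.046  0.5381]
```

```bash
python3 - <<'E'
import cv2
a=cv2.imread("pics/top0.png")
cv2.imwrite("pics/c1.png",cv2.resize(a[140:300,165:445],None,fx=2.85,fy=2.85,interpolation=cv2.INTER_CUBIC))
E
```

```text
(no output)
```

View pics/c1.png

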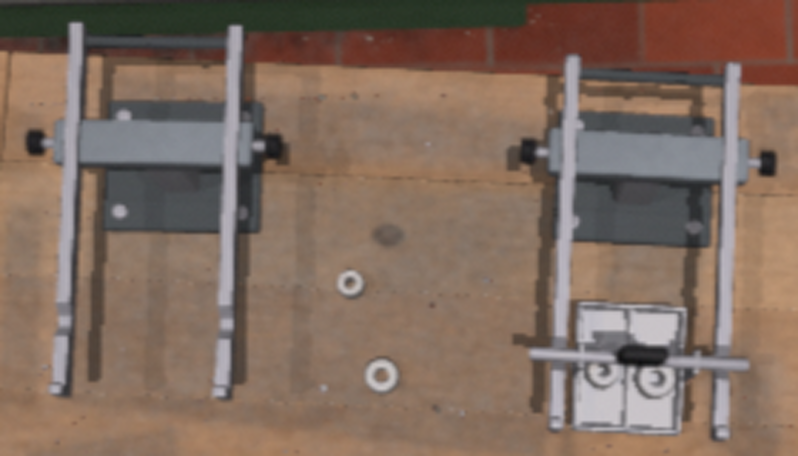

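The crop shows both notches of the empty stand, at crop pixels (64,318) and (226,320). Depth puts them at about x=0.564, y=0.160, with the stand at yaw -0.038. The carrier grip is near (0.529,-0.203), yaw about -0.06. I'm approaching it now.

move_arm(
  moves="20 -12 -8 -0.09; 52 -33 -16 -0.2; 86 -54 -24 -0.32; 120 -75 -32 -0.44; 154 -97 -40 -0.56; 188 -118 -48 -0.68; 222 -139 -56 -0.8; 256 -161 -64 -0.92; 290 -182 -70 -1.04; 320 -200 -70 -1.15",
  grip=1,
)

```text
clock: 1.98
position: [0.4261, -0.319, 0.3029]
tool_rot: [3.14, 0.001, 1.435]
force: [0.4, -0.4, 0.0]
grip_width: 0.0855
```

```bash
cat >> h.py <<'E'
def go(t,yaw):
    "tool-frame mm from measured pose to target TCP t with world yaw"
    s=bot.observe();Rm=R.from_euler('xyz',s["tool_rot"]).as_matrix()
    d=Rm.T@(np.array(t)-s["position"])*1000
    dy=(yaw-s["tool_rot"][2]+np.pi)%(2*np.pi)-np.pi
    print("t",round(s["clock"],2),"pos",s["position"],"rot",s["tool_rot"],"F",s["force"],"w",s["grip_width"]);print("shift",d.round(1),"turn",-dy)
def wuv(p,X):
    c=att(p).T@(np.array(X)-np.array(p["eye"]));q=np.array([c[0],-c[1],-c[2]])
    th=np.arctan2(np.hypot(q[0],q[1]),q[2]);ph=np.arctan2(q[1],q[0]);K=p["K"]
    return K[0,2]+K[0,0]*th*np.cos(ph),K[1,2]+K[1,1]*th*np.sin(ph)
def wray(p,uv):
    K=p["K"];a=(uv[0]-K[0,2])/K[0,0];b=(uv[1]-K[1,2])/K[1,1];th=np.hypot(a,b);ph=np.arctan2(b,a)
    return att(p)@np.array([np.sin(th)*np.cos(ph),-np.sin(th)*np.sin(ph),-np.cos(th)])
def w_at_z(p,uv,z):
    d=wray(p,uv);e=np.array(p["eye"]);return e+d*(z-e[2])/d[2]
E
python3 -c "
from h import *
go([.529,-.203,.27],1.508)"
```

```text
t 1.98 pos [ 0.4261 -0.319   0.3029] rot [3.1395 0.001  1.4347] F [ 0.3579 -0.4365  0.009 ] w 0.08548956112451203
shift [128.9  86.2  32.9] turn -0.07328664274622554
```

move_arm(
  moves="20 13 4 -0.01; 42 28 8 -0.02; 65 43 13 -0.03; 86 58 18 -0.05; 104 70 23 -0.06; 118 79 28 -0.07; 126 84 31 -0.07; 128 86 33 -0.07; 128 86 33 -0.07; 128 86 33 -0.07",
)

```text
clock: 2.82
position: [0.5271, -0.2075, 0.2684]
tool_rot: [-3.141, 0.0, 1.497]
force: [-0.6, -0.2, 1.1]
grip_width: 0.0859
```

```bash
python3 - <<'E'
from h import *
go([.529,-.203,.161],1.508)
p=bot.grab_frame("wrist");save(p,"w1");print(p["K"],p["eye"])
for l in["carrier_grip","carrier_bar"]:
    for d in bot.pinpoint(p,l)[:2]: print(l,d["at"],d["conf"],w_at_z(p,d["at"],.18 if "grip" in l else .145))
e=np.array(p["eye"])
print("predicted grip px",wuv(p,[.529,-.203,.199]))
Z=p["z_map"];v,u=np.mgrid[:480,:640]
# depth map along optical axis -> world
K=p["K"];a=(u-K[0,2])/K[0,0];b=(v-K[1,2])/K[1,1];th=np.hypot(a,b);ph=np.arctan2(b,a)
D=np.stack([np.tan(th)*np.cos(ph),-np.tan(th)*np.sin(ph),-np.ones_like(th)],-1)*Z[...,None]
W=D@att(p).T+e
m=(Z>0)&(abs(W[...,0]-.529)<.03)&(abs(W[...,1]+.203)<.035)&(W[...,2]>.185)&(W[...,2]<.21)
P=W[m];print(len(P),P.mean(0))
if len(P)>20: print(cv2.minAreaRect((P[:,:2]*1000).astype(np.float32)))
m=(Z>0)&(abs(W[...,0]-.529)<.02)&(abs(W[...,1]+.203)<.1)&(abs(W[...,1]+.203)>.02)&(W[...,2]>.136)&(W[...,2]<.158)
P=W[m];print(len(P),P.mean(0),np.polyfit(P[:,1],P[:,0],1),P.min(0),P.max(0))
E
```

```text
t 2.82 pos [ 0.5271 -0.2075  0.2684] rot [-3.1413  0.0005  1.4965] F [-0.567  -0.156   1.1159] w 0.08585841201004397
shift [  4.7   1.6 107.4] turn -0.01148169314179448
[[371.6483   0.     319.1333]
 [  0.     371.6483 235.4456]
 [  0.       0.       1.    ]] [ 0.5329 -0.131   0.4127]
carrier_grip [323.0, 231.9] 0.84 [ 0.5299 -0.2019  0.18  ]
carrier_bar [323.6, 221.3] 0.94 [ 0.5305 -0.2043  0.145 ]
predicted grip px (np.float64(321.8514881234332), np.float64(242.92022945460715))
1085 [ 0.5284 -0.1998  0.1991]
((528.340576171875, -201.4775848388672), (33.48918914794922, 11.839433670043945), 85.6092758178711)
3400 [ 0.5296 -0.1973  0.1493] [0.0274 0.535 ] [ 0.509  -0.2824  0.136 ] [ 0.549  -0.1224  0.1536]
```

View pics/w1.png

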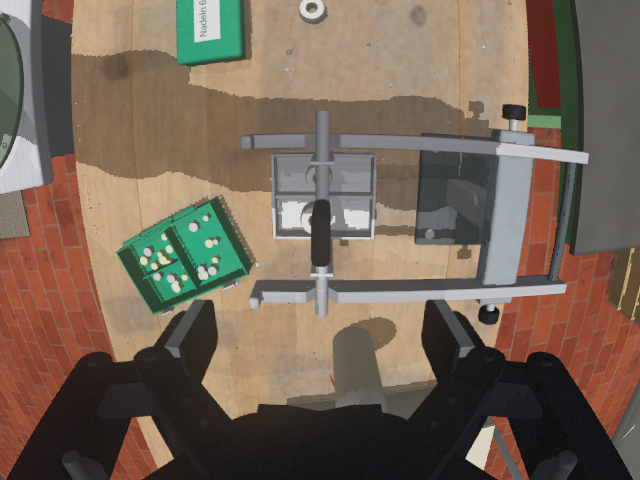

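The wrist view shows the grip block at (320,233) on the bar, with the tray and one visible collet below; the jaws straddle it in the right orientation. The measured block is 33.5 x 11.8 mm at (0.528,-0.2015), top at 0.199, which matches the given size. I'm descending and gripping.

move_arm(
  moves="1 0 8 0; 2 1 22 0; 4 1 38 0; 5 1 54 0; 5 1 70 0; 5 1 84 0; 5 1 95 0; 5 1 103 0; 5 1 107 0; 5 1 107 0",
)

```text
clock: 3.8
position: [0.5287, -0.2016, 0.1607]
tool_rot: [-3.141, -0.0, 1.498]
force: [-1.2, -0.3, 0.2]
grip_width: 0.0853
```

```bash
python3 -c "
from h import *
go([.5285,-.202,.161],1.4965);print(bot.observe()['moment'])"
```

```text
t 3.8 pos [ 0.5287 -0.2016  0.1607] rot [-3.1408 -0.0003  1.4977] F [-1.2047 -0.3096  0.1656] w 0.0853144972944573
shift [-0.4 -0.2 -0.3] turn 0.0011781207202012922
[-0.0093  0.036  -0.0351]
```

move_arm(
  moves="0 0 0 0; 0 0 0 0; 0 0 0 0; 0 0 0 0; 0 0 0 0; 0 0 0 0; 0 0 0 0; 0 0 0 0; 0 0 0 0; 0 0 0 0",
  grip=0,
  grip_force=60,
)

```text
clock: 4.63
position: [0.5292, -0.2017, 0.1616]
tool_rot: [3.141, 0.0, 1.498]
force: [-1.6, -0.6, 6.2]
grip_width: 0.0115
```

```bash
python3 -c "
from h import *
go([.5285,-.202,.161],1.4965);print(bot.observe()['moment'])"
```

```text
t 4.63 pos [ 0.5292 -0.2017  0.1616] rot [3.1411 0.0001 1.4977] F [-1.5921 -0.5864  6.2132] w 0.011466417093732225
shift [-0.4 -0.6  0.6] turn 0.0011751913750548404
[ 0.0216  0.1471 -0.0345]
```

move_arm(
  moves="0 0 -2 0; 0 0 -5 0; 0 0 -9 0; 0 0 -13 0; 0 0 -17 0; 0 0 -21 0; 0 0 -24 0; 0 0 -25 0; 0 0 -25 0; 0 0 -25 0",
)

```text
clock: 5.47
position: [0.5289, -0.2016, 0.1862]
tool_rot: [-3.141, -0.0, 1.498]
force: [-0.0, -0.7, -4.1]
grip_width: 0.0115
```

```bash
python3 -c "
from h import *
go([.5285,-.202,.31],1.4965);print(bot.observe()['moment'])"
```

```text
t 5.47 pos [ 0.5289 -0.2016  0.1862] rot [-3.1415 -0.      1.4977] F [-0.0002 -0.71   -4.0592] w 0.011517862296984422
shift [  -0.4   -0.4 -123.8] turn 0.0011940576238727019
[0.0119 0.0134 0.0292]
```

move_arm(
  moves="0 0 -3 0; 0 0 -10 0; 0 0 -22 0; 0 0 -37 0; 0 0 -54 0; 0 0 -72 0; 0 0 -90 0; 0 0 -106 0; 0 0 -118 0; 0 0 -125 0",
)

```text
clock: 6.3
position: [0.5294, -0.2016, 0.3139]
tool_rot: [3.139, 0.001, 1.498]
force: [0.2, -0.3, -4.3]
grip_width: 0.0114
```

```bash
python3 - <<'E'
from h import *
go([.592,.1585,.311],1.532);print(bot.observe()['moment'])
p=bot.grab_frame("scene");save(p,"s1")
E
```

```text
t 6.3 pos [ 0.5294 -0.2016  0.3139] rot [3.1392 0.0006 1.4979] F [ 0.2245 -0.3268 -4.2777] w 0.011371336367426967
shift [363.7  36.2   2.8] turn -0.03413089944157299
[0.0204 0.     0.0335]
```

View pics/s1.png

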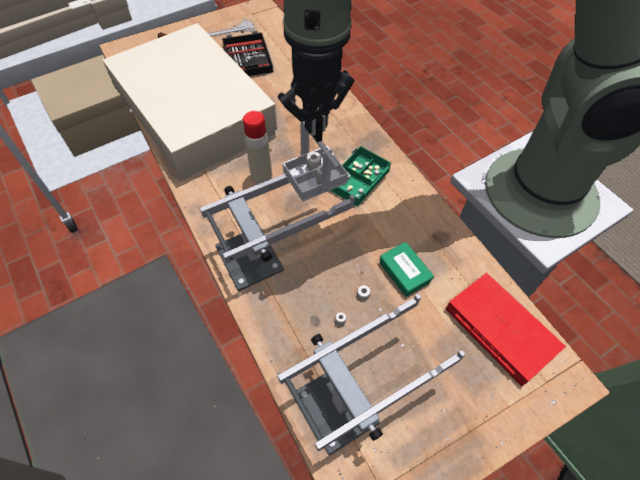

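The carrier hangs level in the gripper above the arms at (315,170), with a collet visible in the tray and the bystanders untouched. I'm carrying it across smoothly in two calls.

move_arm(
  moves="2 0 0 0; 7 1 0 0; 15 2 0 0; 26 3 0 -0.01; 40 4 0 -0.01; 57 6 0 -0.01; 76 8 0 -0.01; 97 10 0 -0.01; 118 12 0 -0.02; 140 14 0 -0.02",
)

```text
clock: 7.18
position: [0.5531, -0.0609, 0.3109]
tool_rot: [-3.141, -0.0, 1.52]
force: [-0.4, -0.3, -5.4]
grip_width: 0.0111
```

move_arm(
  moves="22 3 0 0; 44 6 0 0; 66 8 0 0; 88 11 0 0; 109 14 0 0; 129 16 0 0; 148 18 0 0; 165 20 0 -0.01; 180 21 0 -0.01; 192 22 0 -0.01",
)

```text
clock: 8.02
position: [0.5847, 0.1302, 0.3108]
tool_rot: [-3.141, -0.001, 1.53]
force: [0.0, 0.0, -4.6]
grip_width: 0.0115
```

move_arm(
  moves="9 0 0 0; 16 0 0 0; 21 0 0 0; 25 0 0 0; 28 0 0 0; 30 0 0 0; 30 0 0 0; 30 0 0 0; 30 0 0 0; 30 0 0 0",
)

```text
clock: 8.85
position: [0.5867, 0.1571, 0.3113]
tool_rot: [3.142, 0.0, 1.527]
force: [-0.3, 0.2, -4.4]
grip_width: 0.0114
```

```bash
python3 - <<'E'
from h import *
go([.592,.1585,.24],1.532);print(bot.observe()['moment'])
p=bot.grab_frame("wrist");save(p,"w2")
e=np.array(p["eye"])
for n,X in dict(searchA=[.594,.218,.15],searchB=[.590,.0986,.15],notchA=[.5665,.2192,.15],notchB=[.562,.0999,.15]).items(): print(n,wuv(p,X))
Z=p["z_map"];v,u=np.mgrid[:480,:640];K=p["K"];a=(u-K[0,2])/K[0,0];b=(v-K[1,2])/K[1,1];th=np.hypot(a,b);ph=np.arctan2(b,a)
D=np.stack([np.tan(th)*np.cos(ph),-np.tan(th)*np.sin(ph),-np.ones_like(th)],-1)*Z[...,None]
W=D@att(p).T+e
for y0 in(.219,.1):
    m=(Z>0)&(abs(W[...,1]-y0+.0385*(W[...,0]-.56))<.008)&(W[...,2]>.136)&(W[...,2]<.165)&(W[...,0]>.5)&(W[...,0]<.68)
    P=W[m];print(y0,len(P))
    if len(P)<30: continue
    print("slope",np.polyfit(P[:,0],P[:,1],1))
    print([(round(q,3),int(np.median(P[(P[:,0]>=q)&(P[:,0]<q+.004),2])*1000)) for q in np.arange(.508,.62,.004) if ((P[:,0]>=q)&(P[:,0]<q+.004)).sum()>2])
# bar on held carrier
t=bot.observe()["position"]
m=(Z>0)&(abs(W[...,0]-t[0])<.02)&(abs(W[...,1]-t[1])<.1)&(abs(W[...,2]-(t[2]-.016))<.02)
P=W[m];print(len(P),P.mean(0),np.polyfit(P[:,1],P[:,0],1),P.min(0),P.max(0)) if len(P) else 0
E
```

```text
t 8.85 pos [0.5867 0.1571 0.3113] rot [3.1416 0.0001 1.5272] F [-0.312   0.2337 -4.4289] w 0.011433945972310887
shift [ 1.6  5.2 71.3] turn -0.004773878821592525
[0.0039 0.0634 0.0439]
searchA (np.float64(325.10236694550423), np.float64(141.071834233259))
searchB (np.float64(325.78303494685457), np.float64(276.7504064006034))
notchA (np.float64(291.36624552551547), np.float64(141.20662772087718))
notchB (np.float64(294.578169271207), np.float64(276.58052678154456))
0.219 2283
slope [-0.0382  0.2432]
[(np.float64(0.508), 161), (np.float64(0.512), 163), (np.float64(0.516), 161), (np.float64(0.52), 151), (np.float64(0.524), 151), (np.float64(0.528), 151), (np.float64(0.532), 151), (np.float64(0.536), 151), (np.float64(0.54), 151), (np.float64(0.544), 151), (np.float64(0.548), 151), (np.float64(0.552), 151), (np.float64(0.556), 148), (np.float64(0.56), 143), (np.float64(0.564), 141), (np.float64(0.568), 141), (np.float64(0.572), 144), (np.float64(0.576), 149), (np.float64(0.58), 151), (np.float64(0.6), 151), (np.float64(0.604), 151), (np.float64(0.608), 151), (np.float64(0.612), 151), (np.float64(0.616), 151)]
0.1 830
slope [-0.0369  0.1244]
[(np.float64(0.508), 162), (np.float64(0.512), 155), (np.float64(0.516), 151), (np.float64(0.52), 151)]
4306 [0.5886 0.1928 0.3004] [0.0444 0.58  ] [0.5787 0.079  0.2756] [0.5978 0.2365 0.3153]
```

View pics/w2.png

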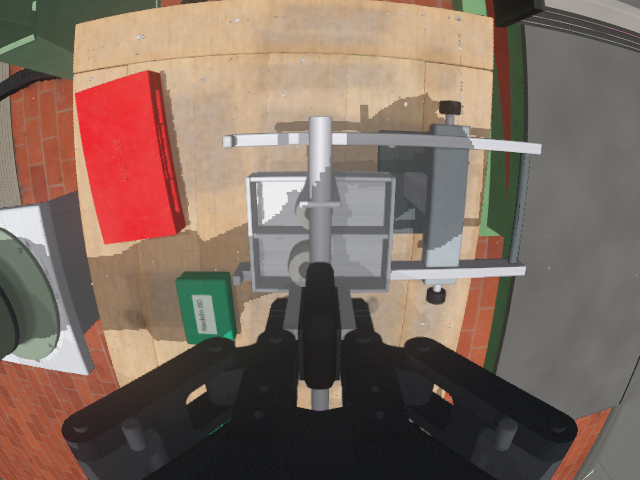

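The wrist view shows the held carrier over the empty stand, with the tray between the arms (rows 141 and 270) and a collet in place. The fine depth profile puts the left notch at x≈0.567, so the notch middle is at about (0.565,0.160). I'm lowering to just above the plain arms.

move_arm(
  moves="0 1 3 0; 1 2 10 0; 2 4 20 0; 2 5 32 0; 2 5 46 0; 2 5 62 0; 2 5 78 0; 2 5 92 0; 2 5 103 0; 2 5 110 0",
)

```text
clock: 9.73
position: [0.5911, 0.1591, 0.1991]
tool_rot: [-3.14, 0.001, 1.528]
force: [0.3, -0.8, -4.0]
grip_width: 0.0112
```

move_arm(
  moves="0 0 4 0; 0 0 7 0; 0 0 9 0; 0 0 11 0; 0 0 13 0; 0 0 14 0; 0 0 15 0; 0 0 16 0; 0 0 16 0; 0 0 16 0",
)

```text
clock: 10.57
position: [0.5917, 0.1593, 0.1853]
tool_rot: [3.142, -0.0, 1.528]
force: [-0.1, -0.6, -4.1]
grip_width: 0.0112
```

```bash
python3 -c "
from h import *
go([.592,.1595,.172],1.532);print(bot.observe()['moment'])"
```

```text
t 10.57 pos [0.5917 0.1593 0.1853] rot [ 3.1416 -0.0001  1.5278] F [-0.0661 -0.6006 -4.0796] w 0.011238085399768694
shift [ 0.2  0.3 13.3] turn -0.004241367655835937
[-0.0348 -0.0122 -0.0549]
```

move_arm(
  moves="0 0 2 0; 0 0 4 0; 0 0 6 0; 0 0 8 0; 0 0 9 0; 0 0 10 0; 0 0 11 0; 0 0 11.5 0; 0 0 12 0; 0 0 12 0",
)

```text
clock: 11.4
position: [0.5917, 0.1593, 0.1732]
tool_rot: [-3.142, -0.0, 1.528]
force: [-0.5, -0.2, -4.4]
grip_width: 0.0114
```

move_arm(
  moves="0 0 0.3 0; 0 0 0.6 0; 0 0 0.9 0; 0 0 1.2 0; 0 0 1.4 0; 0 0 1.6 0; 0 0 1.8 0; 0 0 2 0; 0 0 2 0; 0 0 2 0",
)

```text
clock: 12.23
position: [0.5918, 0.1593, 0.1716]
tool_rot: [3.141, -0.0, 1.528]
force: [-1.8, -1.3, 3.8]
grip_width: 0.0115
```

Contact: the force went from -4.4 to +3.8 N, so the bar presses with about 8 N. I'm sliding along the arms towards the notches.

move_arm(
  moves="0 -1 0 0; 0 -2.5 0 0; 0 -4 0 0; 0 -6 0 0; 0 -8 0 0; 0 -10 0 0; 0 -12 0 0; 0 -13 0 0; 0 -14 0 0; 0 -14 0 0",
)

```text
clock: 13.07
position: [0.5775, 0.16, 0.1715]
tool_rot: [3.142, -0.0, 1.528]
force: [1.5, -0.0, 7.5]
grip_width: 0.0115
```

move_arm(
  moves="0 -1 0 0; 0 -2 0 0; 0 -3 0 0; 0 -4 0 0; 0 -5 0 0; 0 -6 0 0; 0 -7 0 0; 0 -8 0 0; 0 -8 0 0; 0 -8 0 0",
)

```text
clock: 13.9
position: [0.5697, 0.1603, 0.1713]
tool_rot: [-3.142, 0.0, 1.528]
force: [-0.1, 0.4, -5.6]
grip_width: 0.0112
```

The support vanished at x=0.570 (force back to -5 N), so the bar is over the notch. I'm moving to the notch centre and lowering.

move_arm(
  moves="0 -1 0 0; 0 -2 0 0; 0 -3 0 0; 0 -4 0 0; 0 -4.5 1 0; 0 -4.5 2 0; 0 -4.5 3 0; 0 -4.5 4 0; 0 -4.5 4 0; 0 -4.5 4 0",
)

```text
clock: 14.73
position: [0.5652, 0.1605, 0.1672]
tool_rot: [-3.141, -0.0, 1.528]
force: [-0.4, 0.0, -4.4]
grip_width: 0.0113
```

move_arm(
  moves="0 0 0.5 0; 0 0 1 0; 0 0 1.5 0; 0 0 2 0; 0 0 2.5 0; 0 0 3 0; 0 0 3.5 0; 0 0 4 0; 0 0 4 0; 0 0 4 0",
)

```text
clock: 15.57
position: [0.5652, 0.1605, 0.1633]
tool_rot: [3.142, -0.0, 1.528]
force: [0.2, -1.0, -4.6]
grip_width: 0.011
```

move_arm(
  moves="0 0 0.3 0; 0 0 0.6 0; 0 0 0.9 0; 0 0 1.2 0; 0 0 1.4 0; 0 0 1.6 0; 0 0 1.8 0; 0 0 2 0; 0 0 2 0; 0 0 2 0",
)

```text
clock: 16.4
position: [0.5653, 0.1605, 0.1616]
tool_rot: [3.141, -0.0, 1.528]
force: [-2.0, -1.2, 3.2]
grip_width: 0.0116
```

```bash
python3 -c "
from h import *
go([.565,.1605,.1616],1.532);print(bot.observe()['moment'])"
```

```text
t 16.4 pos [0.5653 0.1605 0.1616] rot [ 3.1413 -0.      1.5277] F [-1.9832 -1.1606  3.1804] w 0.011586855410209394
shift [ 0.  -0.3 -0. ] turn -0.004267546402261679
[-0.1979  0.5561 -0.0378]
```

The bar is down exactly 10.0 mm from arm-top contact (0.1716 to 0.1616) and the floor is carrying it. I'm letting go.

move_arm(
  moves="0 0 0 0; 0 0 0 0; 0 0 0 0; 0 0 0 0; 0 0 0 0; 0 0 0 0; 0 0 0 0; 0 0 0 0; 0 0 0 0; 0 0 0 0",
  grip=1,
)

```text
clock: 17.23
position: [0.5652, 0.1605, 0.1613]
tool_rot: [-3.142, -0.0, 1.528]
force: [0.1, 0.5, 0.1]
grip_width: 0.0852
```

move_arm(
  moves="0 0 -4 0; 0 0 -12 0; 0 0 -24 0; 0 0 -38 0; 0 0 -54 0; 0 0 -72 0; 0 0 -90 0; 0 0 -108 0; 0 0 -122 0; 0 0 -130 0",
)

```text
clock: 18.07
position: [0.5656, 0.1608, 0.2943]
tool_rot: [3.139, -0.001, 1.528]
force: [-1.0, 0.6, 0.5]
grip_width: 0.0854
```

```bash
python3 - <<'E'
from h import *
go([.565,.1605,.29],1.532)
p=bot.grab_frame("wrist");save(p,"w3");e=np.array(p["eye"])
Z=p["z_map"];v,u=np.mgrid[:480,:640];K=p["K"];a=(u-K[0,2])/K[0,0];b=(v-K[1,2])/K[1,1];th=np.hypot(a,b);ph=np.arctan2(b,a)
D=np.stack([np.tan(th)*np.cos(ph),-np.tan(th)*np.sin(ph),-np.ones_like(th)],-1)*Z[...,None]
W=D@att(p).T+e
P=W[(Z>0)&(abs(W[...,0]-.565)<.03)&(abs(W[...,1]-.16)<.035)&(W[...,2]>.185)&(W[...,2]<.21)]
print("block",len(P),np.median(P,0),cv2.minAreaRect((P[:,:2]*1000).astype(np.float32)))
for s in(-1,1):
    c=.16+s*.072
    P=W[(Z>0)&(abs(W[...,0]-.565)<.02)&(abs(W[...,1]-c)<.005)&(W[...,2]>.12)]
    print("bar end",s,len(P),np.percentile(P,98,axis=0),np.median(P,0))
E
```

```text
t 18.07 pos [0.5656 0.1608 0.2943] rot [ 3.1389 -0.001   1.5279] F [-0.9538  0.5528  0.5051] w 0.08538422967461252
shift [-0.3 -0.6  4.3] turn -0.004148835619506297
block 825 [0.5644 0.1628 0.1999] ((564.3370361328125, 160.87734985351562), (32.89353561401367, 11.109338760375977), 87.42456817626953)
bar end -1 111 [0.5663 0.0928 0.1524] [0.5619 0.0882 0.1511]
bar end 1 184 [0.5727 0.2369 0.1525] [0.5674 0.2316 0.1506]
```

View pics/w3.png

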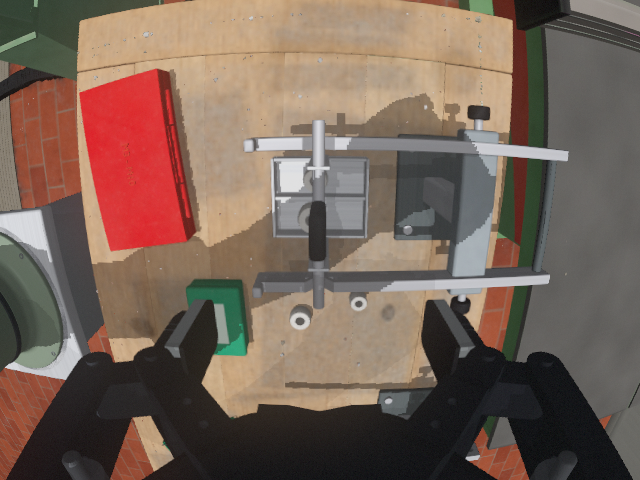

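The wrist view shows the bar lying across both arms in the notches, at (318,145) and (318,280). The tray hangs level with both collets in it, and the bystander collets are untouched. Both bar ends read a top of about 0.151, so the axis is at 0.145–0.146. I'll let it settle, check once more for swing, and hand in.

move_arm(
  moves="0 0 -5 0; 0 0 -12 0; 0 0 -20 0; 0 0 -28 0; 0 0 -34 0; 0 0 -38 0; 0 0 -40 0; 0 0 -40 0; 0 0 -40 0; 0 0 -40 0",
)

```text
clock: 18.95
position: [0.5651, 0.1604, 0.3309]
tool_rot: [-3.141, 0.0, 1.528]
force: [0.9, -0.1, -0.3]
grip_width: 0.0855
```

move_arm(
  moves="0 0 0 0; 0 0 0 0; 0 0 0 0; 0 0 0 0; 0 0 0 0; 0 0 0 0; 0 0 0 0; 0 0 0 0; 0 0 0 0; 0 0 0 0",
)

```text
clock: 19.78
position: [0.5652, 0.1605, 0.3313]
tool_rot: [3.142, -0.0, 1.528]
force: [-0.3, 0.9, -0.1]
grip_width: 0.0853
```

```bash
python3 - <<'E'
from h import *
for i in range(4):
    p=bot.grab_frame("wrist");e=np.array(p["eye"])
    Z=p["z_map"];v,u=np.mgrid[:480,:640];K=p["K"];a=(u-K[0,2])/K[0,0];b=(v-K[1,2])/K[1,1];th=np.hypot(a,b);ph=np.arctan2(b,a)
    W=(np.stack([np.tan(th)*np.cos(ph),-np.tan(th)*np.sin(ph),-np.ones_like(th)],-1)*Z[...,None])@att(p).T+e
    P=W[(Z>0)&(abs(W[...,0]-.565)<.03)&(abs(W[...,1]-.16)<.035)&(W[...,2]>.185)&(W[...,2]<.21)]
    Q=W[(Z>0)&(abs(W[...,0]-.565)<.07)&(abs(W[...,1]-.19)<.02)&(W[...,2]>.055)&(W[...,2]<.07)]
    print(round(bot.observe()["clock"],2),"block",np.median(P,0),"rim x",np.percentile(Q[:,0],[2,98]))
bot.job_done()
E
```

```text
19.83 block [0.5643 0.1622 0.1999] rim x [0.5181 0.6171]
19.88 block [0.5643 0.1622 0.2   ] rim x [0.518  0.6171]
19.93 block [0.5643 0.1621 0.1999] rim x [0.518 0.617]
19.98 block [0.5643 0.162  0.1999] rim x [0.5181 0.6171]
the job is handed in; nothing more can be done
```

The carrier now hangs on the second stand with its bar down in both notches. I handed the job in at about 20 s, and no verdict was reported.

- **Move:** I gripped the block, lifted the carrier clear of the first stand and carried it across level. I laid the bar on the plain arms with about 8 N and slid it towards -x. Support gave way at x ≈ 0.570 m, so I centred it at 0.565 m, lowered it onto the notch floor and let go.
- **Seating:** The tool sat 10.0 mm lower on the floor than on the arm tops, which matches the notch depth. After release the bar ends read about 151 mm at the top. That puts the axis at 145–146 mm, within the required range.
- **At rest:** Four frames over 0.15 s showed no motion (block position constant to about 0.2 mm), and the bar was square to the stand within about 0.01 rad. The gripper is open and about 170 mm above its release position.
- **Collets and bystanders:** In the last picture I viewed, just after release, both collets were in the tray. The green box and the two loose collets looked undisturbed by eye. I did not re-measure the bystanders, and the spray can was last seen, unmoved, in the picture before the carry.

No check failed. The one disagreement was in the sideways position of the second stand's arms: the top and wrist cameras differed by 2–4 mm, within tolerance. The wrist depth also reads about 1 mm high.

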